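# Spring-clamp a wooden block to the upright of a gluing jig

### The job

Stand the small pale wooden block on its end on the base of the gluing jig, flat against the front of the thin upright and between the two pencil lines, and let go of it. Then squeeze the handles of the orange spring clamp to take it off its parking rail, and clip it, handles up, over the top edges of the block and the upright together, so that its jaws pinch the block tight against the upright. Leave the owl, the wax tin and the glue bottle where they stand.

Things in the scene. Friction and masses are not known exactly. Their poses are not given: they have to be found in the camera images.
- jig: Gluing jig, fixed: plywood base 110 x 170 x 15 mm; on it a thin pale upright, 8 mm thick, 130 mm long along y, top 85 mm above the bench. Origin under the base's middle, on the bench; z up. The upright's front face is at x = 0 (block goes here, on the -x side), its back at x = +8 mm. Pencil lines at y = -35 and +35 mm. Corner blocks behind it at y = -53 and +53 mm, 20 mm wide, up to z = 45 mm.
- rail: Parking rail of the clamp, fixed: dark foot 130 x 60 x 15 mm with an upright brown batten 18 mm thick (along y) and 120 mm long (along x), its top 75 mm above the bench. Origin under the middle of the foot, on the bench; z up.
- clamp: Orange spring clamp, 110 g, like a big clothes-peg; starts clipped on the rail's batten, handles up. Origin at its pivot; z up to the handles, x along the hinge axis (along the clipped edge), y from jaw to jaw. A stop between the jaws, 15 mm below the pivot, rests on the edge if it is pushed right down. The spring shuts the jaws with about 8 to 10 N.
- clamp_grip (a point): Midway between the handle ends when the clamp is on the rail, 54 mm above its pivot. Each handle ends in a black rubber roll, 8 mm radius, 26 mm long along x; on the rail they measure 62 mm over their outsides. Pinched along y with over about 10 N they open the jaws up to a stop: then 28 mm over the outsides, rolls 58 mm above the pivot, jaws gaping 42 mm.
- clamp_mouth (a point): Midway between the jaw ends when clipped on, 44 mm below the pivot (with the jaws wide open the ends lie 37 mm below it). The jaws end in rubber rolls, 6 mm radius, 22 mm long along x.
- clamp_jaw_l (a joint): Opening angle of one jaw of the clamp (the other moves equally), rad: 0 with the jaws shut, about 0.20 on the 18 mm rail, about 0.29 on the 26 mm of block and upright together, 0.5 wide open against the stop.
- block: Pale wooden block, 50 x 70 x 18 mm, 35 g, standing on its end on the bench. Its x axis is the 50 mm width (level), its y axis the 70 mm length (points up), its z axis the 18 mm thickness (level). Origin in the middle of one 50 x 70 mm face, 35 mm above the block's foot.
- block_center (a point): The middle of the block, 35 mm above its foot; axes as block.
- carved_owl: Small carved wooden owl, 44 x 54 x 83 mm, a bystander. Origin under its middle.
- wax_tin: Flat red tin, 68 mm across, 30 mm high, a bystander. Origin under its middle.
- glue_bottle: White glue bottle with a blue nozzle, 49 mm across, 149 mm high, a bystander. Origin under its middle.

How it is judged (in metres and radians):
On the way, in this order (a step that is already met when the one before it is completed fails the run):
1. the block stands on the jig's base against the front of the upright, between the pencil lines, released (x of block_center in the frame of jig between -0.015 and -0.0065 m and y of block_center in the frame of jig between -0.012 and 0.012 m and z of block_center in the frame of jig between 0.046 and 0.054 m and angle between block's own y axis and vertical below 0.1 rad and angle between the z axis of block and the x axis of jig, either way round below 0.2 rad and contact force between the fingers and block below 0.05 N and linear speed of block below 0.02 m/s), for 0.2 s.
2. the clamp is off its rail (contact force between clamp and rail below 0.05 N and (z of clamp in the frame of rail above 0.135 m or horizontal distance between clamp and rail above 0.12 m)), for 0.1 s.
At the end, for the whole second after the job is handed in: Block upright on the base, against the upright (gap < 2.5 mm, square to 0.08 rad), within 12 mm of mid-lines; clamp handles up (0.3 rad) over both edges, within 25 mm of the block's middle and 0.25 rad of the edge, jaws 4 to 33 mm down, pinching with > 2 N; all released, at rest (x of block_center in the frame of jig between -0.0115 and -0.0065 m and y of block_center in the frame of jig between -0.012 and 0.012 m and z of block_center in the frame of jig between 0.046 and 0.054 m and angle between block's own y axis and vertical below 0.1 rad and angle between the z axis of block and the x axis of jig, either way round below 0.08 rad and contact force between clamp and block above 2 N and contact force between clamp and jig above 2 N and value of joint clamp_jaw_l between 0.22 and 0.36 rad and x of clamp in the frame of block_center between -0.025 and 0.025 m and z of clamp in the frame of jig between 0.095 and 0.124 m and angle between clamp's own z axis and vertical below 0.3 rad and height (world z) of clamp_grip above 0.13 m and angle between the x axis of clamp and the y axis of jig, either way round below 0.25 rad and linear speed of each of block, clamp below 0.02 m/s); the robot touches nothing.
It fails at once if the carved owl is moved more than 30 mm or knocked over (distance of carved_owl from where it was at the start of the episode above 0.03 m or angle between carved_owl's own z axis and vertical above 0.5 rad).
It fails at once if the wax tin is moved more than 30 mm or knocked over (distance of wax_tin from where it was at the start of the episode above 0.03 m or angle between wax_tin's own z axis and vertical above 0.5 rad).
It fails at once if the glue bottle is moved more than 30 mm or knocked over (distance of glue_bottle from where it was at the start of the episode above 0.03 m or angle between glue_bottle's own z axis and vertical above 0.5 rad).
It also fails if it takes over 61 s, if anything falls off the work surface, if the arm or the gripper's body presses on something with over 40 N, if the wrist force passes 120 N, or if a joint passes its speed limit or range.

### The arm

A 6-joint arm with a two-finger parallel gripper is mounted at the origin on a cart in front of the work surface, level with it; the furniture and walls round the work are solid. World frame = base frame: x ahead of the robot, y to its left, z up, the work surface at z = 0. Lengths are in mm, angles in rad, forces in N, time in s.
With the tool pointing down it reaches from about 350 to 975 mm from the base axis. Payload 7.1 kg.
Tool frame: the origin (TCP) lies between the finger pads; the fingertips stand 17 mm ahead of it and the grasp point (between the pads) lies 2 mm behind it; z points along the fingers, y is the line along which they close (so a half turn about z gives the same grasp; the last joint's range is limited). The gripper opens to 88 mm and grips with 3 to 60 N. Pads are 20 mm wide; open, the fingers measure 115 mm over their backs; the gripper's body (75 mm by 178 mm) begins 61 mm behind the grasp point.
Start: joints at [-1.311, 0.423, 1.63, -0, 1.089, -0.019], TCP at [172.02, -600.844, 239.675] pointing down, gripper open.
Joint ranges: [-3, 3], [-0.9, 2.11], [0.09, 2.58], [-1.31, 4.45], [0.11, 2.69], [-2.54, 2.54]. Speed limits (rad/s): [2.39, 2.39, 3.01, 3.14, 3.14, 3.14].

### API

Orientations are given as a rotation vector (axis times angle).
In Python, from workcell import ctrl gives the robot as it stands.
- The arm moves only by the shell command python3 jog.py 'ROWS' [OPENING]. ROWS is a JSON list of rows, 1 to 5 of them, each an object with the fields pos (a list: dx, dy, dz in mm), r (a list: a rotation vector rx, ry, rz in rad); a field left out counts as zero; each row shifts and turns the commanded pose from where the row before left it, along the tool's axes as they then stand; what a row does not reach is not made up. A row lasts 1/12 s, in which the tool goes at most 41.7 mm and 0.125 rad, less where a joint would pass 70% of its speed; a pose out of reach is approached as far as the arm can. OPENING is the finger opening in mm, set as the command begins (- or left out keeps the last). The fingers move at their own pace and stop on an object; the grip force is fixed at half the most. Time passes only in rows, so rows that do not move let the fingers close. It prints the time, the measured TCP pose, the force, the opening and the grip force at its end. Input that does not fit is refused with a message, and nothing moves.
- ctrl.get_obs(): the state, without advancing time (a new reading comes with each control period).
- ctrl.get_image(name): name is "side" or "top" or "wrist"; returns a dict with "img" (480x640x3 uint8, red, green, blue), "fx", "fy", "cx", "cy" (pixels), "R" (3x3) and "t" (3): a world point X has camera coordinates R X + t. Camera axes: x right, y down, z forward; pixel columns grow to the right and rows downward; lengths in mm; the calibration is good to about 2 mm. A picture is of the moment at which its call begins. There is no depth.
- ctrl.close_job(): hands the job in; it is judged then, once.
The state is a dict: "t": time; "qpos": joint angles; "qvel": joint speeds; "joint_torque": joint torques, N m; "ee_pos": TCP position; "orientation": TCP orientation; "ft_force": force on the tool from outside, world axes, zero at the start; "moment": the same for the moment, N m; "width": finger opening in mm; "grasp_force": force on a finger pad.
Only numpy, scipy, OpenCV 4.12 (cv2) and the standard library are available. Lean on these libraries where they do the work, as an engineer would, in place of code of your own. Each camera call takes 0.05 s, during which the arm holds its last target. There are 200 camera calls.

## Working session

There is one attempt and no reset: what is moved stays moved. The work goes in short steps, Python scripts to look and compute and a shell command to move; the robot and the scene stay as the last step left them, time stands still between calls to the robot, and variables do not carry over. Pictures are saved under pics/ and viewed, at most 10 in all, crops included, and the job is handed in when it is done.

```bash
ls; mkdir -p pics
python3 - <<'E'
from workcell import ctrl
import cv2,numpy as np,pickle
o=ctrl.get_obs();print(o['t'],o['ee_pos'],o['orientation'],o['width'])
ims={n:ctrl.get_image(n) for n in('side','top','wrist')}
pickle.dump(ims,open('ims0.pkl','wb'))
for n in('top','side'):
    d=ims[n];cv2.imwrite(f'pics/{n}0.png',d['img'][:,:,::-1])
    C=-np.array(d['R']).T@d['t'];print(n,d['fx'],d['cx'],d['cy'],C.round(),np.array(d['R']).round(3).tolist())
E
```

```text
jog.py
pics
workcell.py
0.0 [ 171.8904511  -600.33943392  238.89707488] [-3.10958974e+00 -4.36318576e-01  2.88961130e-04] 87.98467610216585
top 605.029641711969 323.9782408399237 244.86886095709116 [ 252.  -30. 1609.] [[-0.036, -0.999, -0.005], [-0.976, 0.036, -0.213], [0.213, -0.003, -0.977]]
side 562.8567070367243 320.8034303250329 241.962865195473 [-39. 958. 851.] [[-0.852, -0.524, -0.007], [-0.273, 0.455, -0.848], [0.447, -0.72, -0.53]]
```

View pics/top0.png

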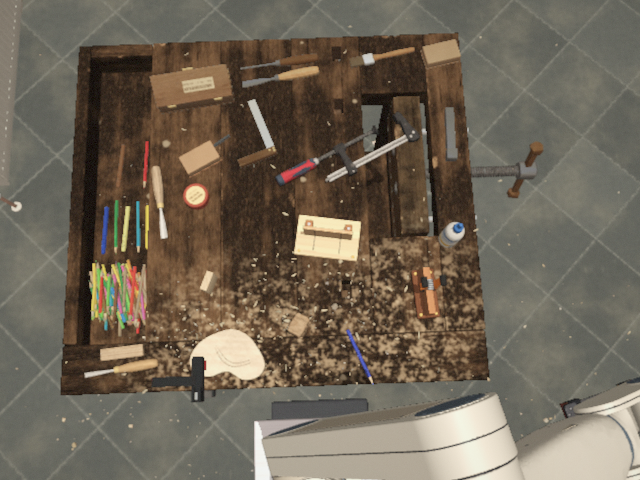

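View pics/side0.png

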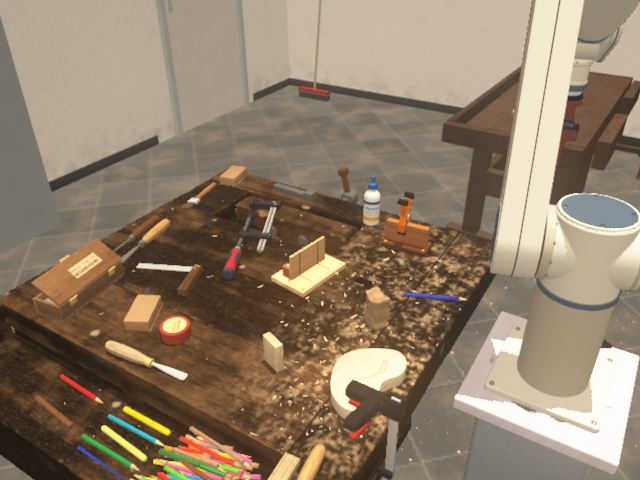

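Top view: jig at (328,238) with corner blocks on the far side, block at (207,281), clamp and rail at (427,290), owl at (295,319), bottle at (452,234), tin at (195,195). Next I enlarge the crops to get exact corners.

Run:
```python
import cv2,numpy as np,pickle
ims=pickle.load(open('ims0.pkl','rb'))
def crop(n,x,y,w,h,W,H):
    c=cv2.resize(ims[n]['img'][y:y+h,x:x+w,::-1],(W,H),interpolation=cv2.INTER_CUBIC);return c
a=np.hstack([crop('top',190,260,40,50,240,300),crop('top',290,208,80,60,400,300)[:,:400],crop('top',405,258,32,60,160,300)])
b=np.hstack([crop('side',250,320,40,60,200,300),crop('side',265,230,85,66,390,300),crop('side',380,185,52,74,210,300)])
cv2.imwrite('pics/crop.png',np.vstack([a,b]))
```

```text
(no output)
```

View pics/crop.png

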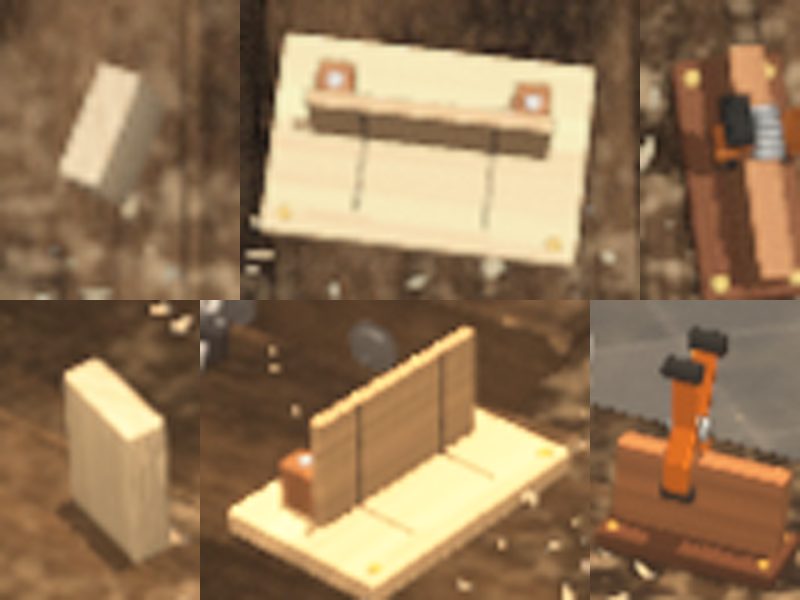

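The crops show clean corners: block top face around (206.7,270.5)–(207,292), jig base corners, and the batten top. I'll cast rays onto the known heights.

```bash
cat > h.py <<'E'
import numpy as np,cv2,pickle
from scipy.spatial.transform import Rotation as Ro
def ray(d,px,z):
    R=np.array(d['R']);C=-R.T@np.array(d['t'])
    v=R.T@np.array([(px[0]-d['cx'])/d['fx'],(px[1]-d['cy'])/d['fy'],1.]);return C+v*(z-C[2])/v[2]
def proj(d,X):
    c=np.array(d['R'])@np.array(X,float)+d['t'];return np.array([c[0]/c[2]*d['fx']+d['cx'],c[1]/c[2]*d['fy']+d['cy']])
def delta(o,pos,yaw):
    """tool-axis shift and turn for a target: TCP pos, tool down with closing line (tool y) at yaw from world x"""
    Rc=Ro.from_rotvec(o['orientation'])
    best=None
    for k in(0,np.pi):
        y=np.array([np.cos(yaw+k),np.sin(yaw+k),0]);z=np.array([0,0,-1.]);x=np.cross(y,z)
        r=(Rc.inv()*Ro.from_matrix(np.c_[x,y,z])).as_rotvec()
        if best is None or np.linalg.norm(r)<np.linalg.norm(best):best=r
    return (Rc.inv().apply(np.array(pos)-o['ee_pos'])).round(1),best.round(4)
E
python3 - <<'E'
from h import *
ims=pickle.load(open('ims0.pkl','rb'));t=ims['top'];s=ims['side']
f=lambda P,ox,oy,k,z,d=t,cx=0,cy=0:np.array([ray(d,((x-cx)/k+ox-.5+.5/k*1,(y-cy)/k+oy-.5+.5/k),z) for x,y in P])
b=f([(100,63),(143,75),(105,195),(60,168)],190,260,6,70);print(b.round(),b.mean(0).round())
j=f([(45,33),(355,68),(333,265),(22,232)],290,208,5,15);print(j.round(),j.mean(0).round())
u=f([(68,93),(68,103),(312,118),(312,128)],290,208,5,85);print(u.round())
b2=f([(65,372),(97,358),(163,418),(130,440)],250,320,5,70,s,0,300);print('side',b2.round(),b2.mean(0).round())
j2=f([(313,418),(470,330),(476,328),(307,414)],265,230,390/85,85,s,200,300);print(j2.round())
r=f([(730-640,45),(760-640,45),(153,278)],405,258,5,75);print(r.round())
k=f([(735-640,118)],405,258,5,130+20);print('roll',k)
h=f([(683,368),(708,340)],380,185,210/52,150,s,590,300);print(h)
w=ims['wrist'];print((-np.array(w['R']).T@w['t']).round(),np.array(w['R']).round(2).tolist(),w['fx'])
E
python3 - <<'E'
from h import *
from workcell import ctrl
o=ctrl.get_obs();R=Ro.from_rotvec(o['orientation']);print(R.as_matrix().round(3).tolist())
a=o['ee_pos']
for p in([440,-290,270],[560,-60,270],[500,265,260]):
    print(p,R.inv().apply(np.array(p)-a).round(1));a=np.array(p)
E
```

```text
[[0.961, 0.275, -0.0], [0.275, -0.961, 0.001], [0.0, -0.001, -1.0]]
[440, -290, 270] [ 343.2 -224.8  -30.6]
[560, -60, 270] [ 178.7 -188.1    0.2]
[500, 265, 260] [  31.8 -329.    10.4]
```

```bash
cat > snap.py <<'E'
import sys
from h import *
from workcell import ctrl
d=ctrl.get_image('wrist');pickle.dump(d,open(sys.argv[1]+'.pkl','wb'));cv2.imwrite('pics/'+sys.argv[1]+'.png',d['img'][:,:,::-1])
E
python3 jog.py '[{"pos": [34,-22,-10]},{"pos": [34,-22,-10]},{"pos": [34,-22,-10]},{"pos": [34,-22,0]},{"pos": [34,-22,0]}]' 88
python3 jog.py '[{"pos": [34,-23,0]},{"pos": [34,-23,0]},{"pos": [34,-23,0]},{"pos": [34,-23,0]},{"pos": [34,-23,0]}]'
python3 jog.py '[{},{}]'
python3 snap.py w_clamp
python3 jog.py '[{"pos": [30,-29,0]},{"pos": [30,-29,0]},{"pos": [30,-29,0]},{"pos": [30,-29,0]},{"pos": [30,-35,0]}]'
python3 jog.py '[{"pos": [30,-35,0]},{},{}]'
python3 snap.py w_jig
python3 jog.py '[{"pos": [6,-40,0]},{"pos": [6,-40,0]},{"pos": [6,-40,0]},{"pos": [6,-40,0]},{"pos": [6,-40,0]}]'
python3 jog.py '[{"pos": [0,-40,0]},{"pos": [0,-40,0]},{"pos": [0,-40,0]},{"pos": [0,-8,0]},{}]'
python3 snap.py w_blk
python3 -c "
import cv2,numpy as np
cv2.imwrite('pics/three.png',np.vstack([np.hstack([cv2.resize(cv2.imread('pics/w_clamp.png'),(400,300)),cv2.resize(cv2.imread('pics/w_jig.png'),(400,300))]),np.hstack([cv2.resize(cv2.imread('pics/w_blk.png'),(400,300))]*2)]))"
```

```text
t: 0.57
ee_pos: [306.0, -447.1, 270.2]
orientation: [3.11, 0.435, 0.001]
ft_force: [1.1, -1.0, 0.1]
width: 88.0
grasp_force: 0.0
t: 0.98
ee_pos: [437.7, -289.2, 269.6]
orientation: [-3.111, -0.436, 0.0]
ft_force: [0.6, -1.6, 1.0]
width: 87.7
grasp_force: 0.0
t: 1.15
ee_pos: [437.8, -289.5, 269.5]
orientation: [-3.11, -0.443, 0.001]
ft_force: [-0.5, 0.2, -0.5]
width: 87.9
grasp_force: 0.0
t: 1.62
ee_pos: [538.0, -109.5, 269.7]
orientation: [3.111, 0.431, 0.0]
ft_force: [-0.2, -0.3, -0.3]
width: 87.7
grasp_force: 0.0
t: 1.87
ee_pos: [555.1, -71.0, 269.3]
orientation: [3.111, 0.439, -0.001]
ft_force: [0.2, 0.3, 1.0]
width: 87.9
grasp_force: 0.0
t: 2.33
ee_pos: [528.4, 128.2, 269.7]
orientation: [3.112, 0.43, -0.0]
ft_force: [0.7, 0.2, -0.4]
width: 87.8
grasp_force: 0.0
t: 2.75
ee_pos: [493.4, 252.4, 269.6]
orientation: [3.111, 0.438, -0.0]
ft_force: [-0.1, -0.8, 0.1]
width: 87.6
grasp_force: 0.0
```

View pics/three.png

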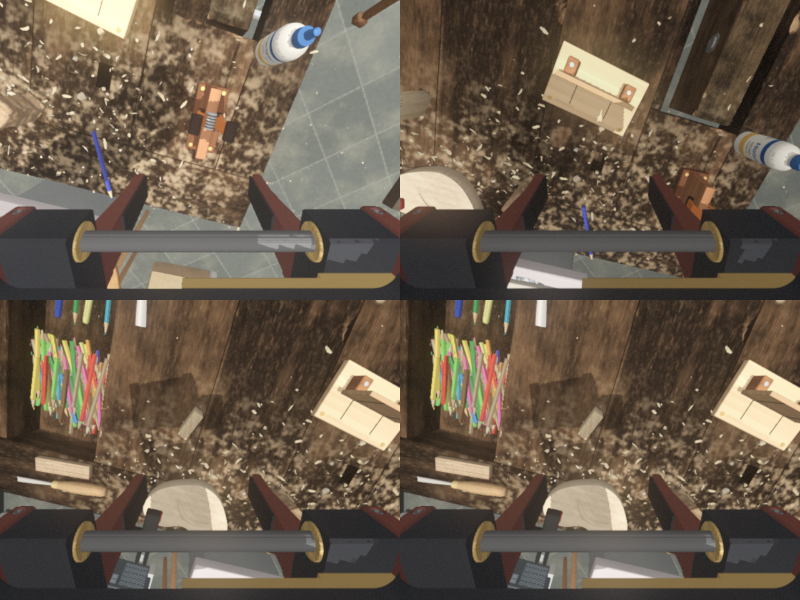

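Wrist views: the clamp is at about (212,120) in the half-size picture, its two black rolls left and right of the batten. The jig is at (598,88) and the block at (191,423). I'll enlarge these for corners.

Run:
```python
import cv2,numpy as np
def c(n,x,y,w,h,W,H):
    return cv2.convertScaleAbs(cv2.resize(cv2.imread(f'pics/{n}.png')[y:y+h,x:x+w],(W,H),interpolation=cv2.INTER_CUBIC),alpha=1.5)
# w_clamp full px ~ (339,192)
a=c('w_clamp',290,120,100,150,400,600)
b=c('w_jig',220,60,160,120,400,300)
d=c('w_blk',270,155,80,60,400,300)
cv2.imwrite('pics/c2.png',np.hstack([a,np.vstack([b,d])]))
```

```text
(no output)
```

View pics/c2.png

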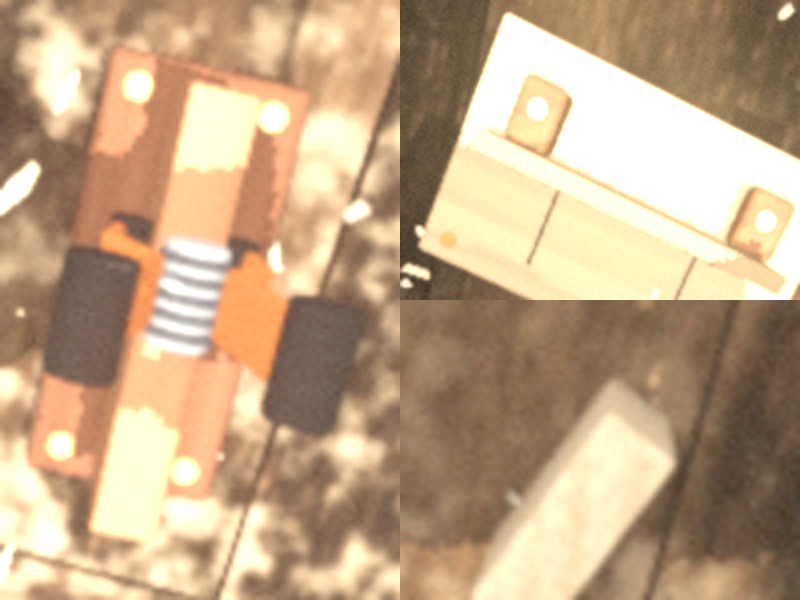

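Run:
```python
from h import *
d=pickle.load(open('w_clamp.pkl','rb'));ims=pickle.load(open('ims0.pkl','rb'))
g=lambda x,y:((x+.5)/4+290-.5,(y+.5)/4+120-.5)
for z in(140,146,152):
    L=ray(d,g(91,317),z);Rr=ray(d,g(312,364),z);print(z,L.round(1),Rr.round(1),np.linalg.norm(L-Rr).round(1),((L+Rr)/2).round(1),np.arctan2(*(Rr-L)[1::-1]).round(3))
# batten top edge ends
P=np.array([ray(d,g(*p),75) for p in[(192,82),(258,93),(158,543),(90,533)]]);print('batten',P.round(1).tolist(),P.mean(0).round(1))
s=ims['side']
hs=[proj(s,[*ray(d,g(*p),z)]).round(1).tolist() for p in[(91,317),(312,364)] for z in(140,146,152)];print(hs)
def quad(n,lo,pt):
    d=pickle.load(open(n+'.pkl','rb')) if isinstance(n,str) else n
    hsv=cv2.cvtColor(d['img'],cv2.COLOR_RGB2HSV)
    m=cv2.inRange(hsv,np.array(lo[0]),np.array(lo[1]))
    m=cv2.morphologyEx(cv2.morphologyEx(m,cv2.MORPH_CLOSE,np.ones((7,7))),cv2.MORPH_OPEN,np.ones((3,3)))
    cs=cv2.findContours(m,0,2)[0]
    c=max((c for c in cs if cv2.pointPolygonTest(c,pt,True)>-3),key=cv2.contourArea)
    print(cv2.contourArea(c));h=cv2.convexHull(c)
    for e in np.arange(1,12,.5):
        q=cv2.approxPolyDP(h,e,True)
        if len(q)<=4:break
    return d,q[:,0].astype(float)
for n,pt in(('w_jig',(318,140)),(ims['top'],(328,245))):
    d,q=quad(n,((10,30,110),(35,150,255)),pt);print(q.tolist());Q=np.array([ray(d,p,15) for p in q]);print(Q.round(1).tolist(),Q.mean(0).round(1))
d=pickle.load(open('w_blk.pkl','rb'))['img'];print(cv2.cvtColor(d,cv2.COLOR_RGB2HSV)[200:250:10,295:320:5].tolist())
```

```text
140 [ 469.  -278.6  140. ] [ 472.4 -325.9  140. ] 47.4 [ 470.7 -302.2  140. ] -1.499
146 [ 470.1 -278.3  146. ] [ 473.4 -324.6  146. ] 46.3 [ 471.7 -301.4  146. ] -1.499
152 [ 471.2 -278.1  152. ] [ 474.4 -323.3  152. ] 45.3 [ 472.8 -300.7  152. ] -1.499
batten [[519.4, -289.0, 75.0], [521.5, -305.2, 75.0], [402.6, -315.9, 75.0], [400.2, -297.4, 75.0]] [ 461.  -301.9   75. ]
[[403.6, 204.9], [403.3, 202.8], [403.1, 200.7], [409.7, 197.5], [409.3, 195.6], [408.9, 193.7]]
34266.0
[[299.0, 0.0], [582.0, 216.0], [576.0, 267.0], [493.0, 333.0], [372.0, 341.0], [315.0, 296.0], [220.0, 174.0]]
[[756.7, 3.7, 15.0], [634.5, -389.9, 15.0], [572.0, -417.1, 15.0], [452.3, -356.6, 15.0], [393.9, -200.1, 15.0], [438.8, -104.6, 15.0], [561.6, 47.5, 15.0]] [ 544.2 -202.4   15. ]
81268.5
[[89.0, 271.0], [151.0, 165.0], [323.0, 182.0], [554.0, 297.0], [639.0, 383.0], [639.0, 468.0], [272.0, 479.0], [84.0, 376.0]]
[[552.3, 595.5, 15.0], [845.5, 437.0, 15.0], [778.1, -39.2, 15.0], [437.2, -637.7, 15.0], [208.6, -829.1, 15.0], [3.2, -798.8, 15.0], [9.6, 115.2, 15.0], [277.5, 595.6, 15.0]] [389.  -70.2  15. ]
[[[18, 67, 184], [19, 64, 184], [18, 73, 172], [18, 63, 181], [17, 75, 136]], [[19, 68, 177], [18, 65, 181], [17, 72, 177], [16, 99, 80], [16, 93, 121]], [[18, 65, 181], [15, 81, 141], [14, 103, 82], [15, 96, 90], [15, 93, 99]], [[17, 92, 105], [15, 98, 115], [17, 86, 121], [14, 106, 89], [16, 120, 72]], [[16, 105, 97], [15, 96, 111], [17, 75, 123], [19, 64, 163], [16, 90, 124]]]
```

Run:
```python
import cv2,numpy as np
def c(n,x,y,w,h,W,H):
    return cv2.convertScaleAbs(cv2.resize(cv2.imread(f'pics/{n}.png')[y:y+h,x:x+w],(W,H),interpolation=cv2.INTER_CUBIC),alpha=1.3)
b=c('w_jig',220,50,200,150,800,600)[:, :]
b=cv2.resize(b,(480,360));d=c('w_blk',260,190,80,90,320,360)
cv2.imwrite('pics/c3.png',np.hstack([b,d]))
```

```text
(no output)
```

View pics/c3.png

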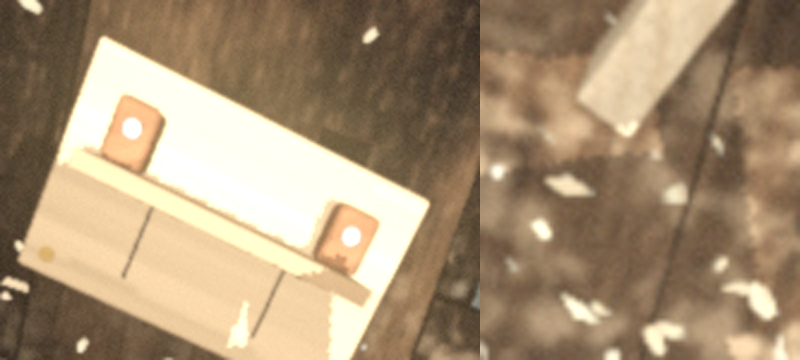

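Run:
```python
from h import *
d=pickle.load(open('w_jig.pkl','rb'))
J=np.array([ray(d,((x+.5)/2.4+219.5,(y+.5)/2.4+49.5),15) for x,y in[(18,263),(102,37),(430,202)]])
print(J.round(1).tolist(),[np.linalg.norm(J[i+1]-J[i]).round(1) for i in(0,1)],'ctr',((J[0]+J[2])/2).round(1))
v=J[1]-J[2];w=J[1]-J[0];print('yaw',np.arctan2(-v[0],v[1]).round(3),np.arctan2(w[1],w[0]).round(3))
d=pickle.load(open('w_blk.pkl','rb'))
B=[ray(d,((x-480+.5)/4+259.5,(y+.5)/4+189.5),70) for x,y in[(580,98),(630,132)]]+[ray(d,((x-400+.5)/5+269.5,(y-300+.5)/5+154.5),70) for x,y in[(672,462),(614,405)]]
B=np.array(B);print(B.round(1).tolist(),B.mean(0).round(1),[np.linalg.norm(B[i]-B[i-1]).round(1) for i in range(4)])
l=B[3]-B[0]+B[2]-B[1];print(np.arctan2(l[1],l[0]))
```

```text
[[580.6, 42.7, 15.0], [688.0, 26.1, 15.0], [662.5, -139.9, 15.0]] [np.float64(108.7), np.float64(167.9)] ctr [621.6 -48.6  15. ]
yaw -0.152 -0.153
[[488.0, 283.9, 70.0], [482.7, 268.8, 70.0], [527.0, 252.0, 70.0], [534.9, 266.7, 70.0]] [508.2 267.8  70. ] [np.float64(49.9), np.float64(16.0), np.float64(47.4), np.float64(16.7)]
-0.3573598822491309
```

Run:
```python
from h import *
from workcell import ctrl
print(delta(ctrl.get_obs(),[505.9,262.4,50],-0.357))
```

```text
(array([ 14.8,  -7.7, 219.5]), array([ 5.000e-04,  7.000e-04, -9.351e-01]))
```

```bash
python3 jog.py '[{"r": [0,0,-0.117]},{"r": [0,0,-0.117]},{"r": [0,0,-0.117]},{"r": [0,0,-0.117]},{"r": [0,0,-0.117]}]' 88
python3 jog.py '[{"r": [0,0,-0.117]},{"r": [0,0,-0.117]},{"r": [0,0,-0.116]},{},{}]'
python3 - <<'E'
from h import *
from workcell import ctrl
o=ctrl.get_obs();print(delta(o,[505.9,262.4,50],-0.357),o['qpos'])
E
```

```text
t: 3.22
ee_pos: [494.6, 249.3, 269.6]
orientation: [2.851, 1.318, -0.001]
ft_force: [0.2, -0.3, 0.6]
width: 88.0
grasp_force: 0.0
t: 3.63
ee_pos: [494.3, 250.2, 269.6]
orientation: [2.586, 1.783, -0.0]
ft_force: [-0.6, 0.3, -0.0]
width: 87.5
grasp_force: 0.0
(array([ 15.6,   6.4, 219.6]), array([ 0.0001,  0.0005, -0.0065])) [ 4.47299532e-01  2.84636585e-01  1.76083787e+00 -4.66425851e-04
  1.09635321e+00  8.11052071e-01]
```

```bash
python3 jog.py '[{"pos": [8,3,30]},{"pos": [8,3,35]},{"pos": [0,0,35]},{"pos": [0,0,30]},{"pos": [0,0,30]}]'
python3 jog.py '[{"pos": [0,0,25]},{"pos": [0,0,20]},{"pos": [0,0,14]},{},{}]'
python3 snap.py w_g1
python3 jog.py '[{},{},{},{},{}]' 40
```

```text
t: 4.05
ee_pos: [505.0, 264.1, 108.1]
orientation: [2.585, 1.785, -0.0]
ft_force: [0.7, 0.6, 0.2]
width: 87.9
grasp_force: 0.0
t: 4.47
ee_pos: [504.7, 264.4, 50.2]
orientation: [-2.583, -1.787, 0.003]
ft_force: [0.2, 0.6, -0.9]
width: 88.1
grasp_force: 0.0
t: 4.93
ee_pos: [504.9, 265.7, 51.2]
orientation: [2.58, 1.792, 0.001]
ft_force: [-0.5, 0.3, -0.2]
width: 57.7
grasp_force: 0.0
```

```bash
python3 jog.py '[{},{},{},{},{}]'
python3 snap.py w_g2; python3 -c "
import cv2,numpy as np
a=cv2.imread('pics/w_g1.png')[100:400,120:520];b=cv2.imread('pics/w_g2.png')[100:400,120:520]
cv2.imwrite('pics/g12.png',np.hstack([a,b]))"
```

```text
t: 5.35
ee_pos: [504.8, 265.6, 50.9]
orientation: [-2.581, -1.792, -0.0]
ft_force: [-0.2, -0.2, 5.4]
width: 50.2
grasp_force: 30.0
```

View pics/g12.png

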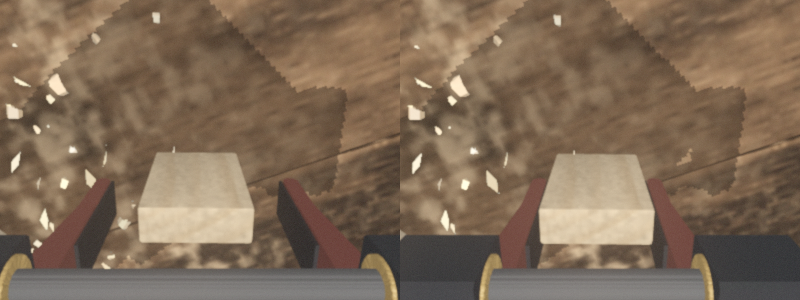

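Run:
```python
from h import *
from workcell import ctrl
d=pickle.load(open('w_g2.pkl','rb'));o=ctrl.get_obs();R=Ro.from_rotvec(o['orientation'])
for px in[(140+120,306),(254+120,307),(140+120,343),(253+120,343)]:
    print(R.inv().apply(ray(d,px,70)-o['ee_pos']).round(1))
print(o['ee_pos'],o['qpos'][5])
tgt=np.array([621.5,-47,0]);y=-.152
# block x-offset c in tool x -> TCP target: front (gap 10mm) 
for c in(3.5,):
  P=tgt+np.array([np.cos(y),np.sin(y),0])*(-9-12-c)+[0,0,140];print(P,delta(o,P,y+np.pi/2))
```

```text
[ 14.4 -22.6 -19.1]
[ 13.9  25.3 -19.1]
[ -3.7 -23.6 -19.1]
[ -3.7  25.8 -19.1]
[504.85125167 265.64595218  50.92869026] 0.8204184870919927
[597.2824795  -43.29032333 140.        ] (array([-257.1,  194.6,  -89.1]), array([-1.0000e-04, -4.0000e-04,  1.3658e+00]))
```

```bash
python3 jog.py '[{"pos": [0,0,-15]},{"pos": [0,0,-25]},{"pos": [0,0,-30]},{"pos": [0,0,-40]},{"pos": [-25,20,0]}]'
python3 jog.py '[{"pos": [-29,22,0]},{"pos": [-29,22,0]},{"pos": [-29,22,0]},{"pos": [-29,22,0]},{"pos": [-29,22,0]}]'
python3 jog.py '[{"pos": [-29,22,0]},{"pos": [-29,22,0]},{"pos": [-29,20,0]},{"r": [0,0,0.12]},{"r": [0,0,0.12]}]'
python3 jog.py '[{"r": [0,0,0.12]},{"r": [0,0,0.12]},{"r": [0,0,0.12]},{"r": [0,0,0.12]},{"r": [0,0,0.12]}]'
python3 jog.py '[{"r": [0,0,0.12]},{"r": [0,0,0.12]},{"r": [0,0,0.12]},{"r": [0,0,0.12]},{"r": [0,0,0.046]}]'
python3 jog.py '[{},{}]'
python3 snap.py w_j1
python3 - <<'E'
from h import *
from workcell import ctrl
o=ctrl.get_obs();y=-.152
for g in(12,0):print(delta(o,np.array([621.5,-47,0])+np.array([np.cos(y),np.sin(y),0])*(-9-g-5.2)+[0,0,90],y+np.pi/2))
d=pickle.load(open('w_j1.pkl','rb'))
cv2.imwrite('pics/j1.png',d['img'][:,:,::-1])
E
```

```text
t: 5.82
ee_pos: [517.6, 239.6, 167.0]
orientation: [2.577, 1.796, 0.017]
ft_force: [1.3, 0.2, -0.4]
width: 50.0
grasp_force: 30.0
t: 6.23
ee_pos: [567.1, 59.1, 160.4]
orientation: [-2.58, -1.792, 0.001]
ft_force: [0.0, 0.1, -0.2]
width: 50.1
grasp_force: 30.0
t: 6.65
ee_pos: [596.8, -45.4, 160.1]
orientation: [-2.783, -1.458, 0.001]
ft_force: [-0.5, 0.3, -0.3]
width: 49.8
grasp_force: 30.0
t: 7.07
ee_pos: [596.3, -43.1, 160.1]
orientation: [-3.088, -0.574, 0.001]
ft_force: [-0.5, 0.5, -0.6]
width: 49.8
grasp_force: 30.0
t: 7.48
ee_pos: [596.3, -43.1, 160.1]
orientation: [3.132, -0.249, -0.001]
ft_force: [-0.5, -0.0, 0.1]
width: 50.0
grasp_force: 30.0
t: 7.65
ee_pos: [596.5, -43.0, 160.3]
orientation: [3.133, -0.236, -0.001]
ft_force: [-0.3, -0.5, -1.3]
width: 49.9
grasp_force: 30.0
(array([-0.8,  0.1, 70.3]), array([0.0001, 0.0005, 0.0017]))
(array([11.2,  0.1, 70.3]), array([0.0001, 0.0005, 0.0017]))
```

View pics/j1.png

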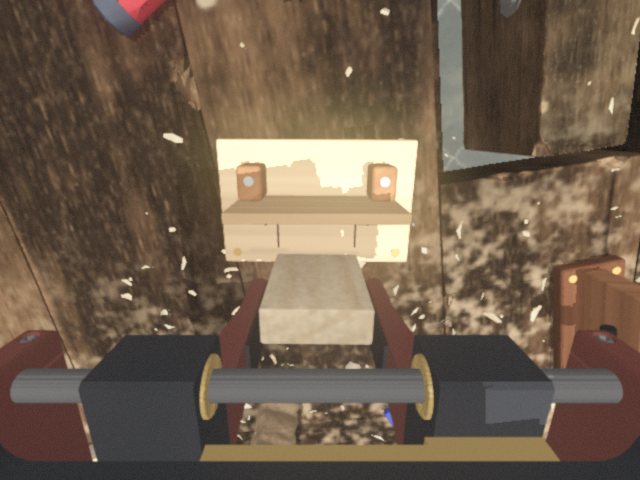

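Block and upright line up in the view: top face of the upright at rows 197–212 and columns 225–410, pencil lines at columns 278 and 355, block centred at 317. I'll check numerically.

```bash
python3 - <<'E'
from h import *
from workcell import ctrl
d=pickle.load(open('w_j1.pkl','rb'));o=ctrl.get_obs();R=Ro.from_rotvec(o['orientation'])
f=lambda px,z:R.inv().apply(ray(d,px,z)-o['ee_pos']).round(1)
print([f(p,85).tolist() for p in((225,212),(410,212),(225,197),(408,197))],[f(p,15).tolist() for p in((278,245),(355,245),(217,140),(416,140),(227,261),(408,261))])
print([f(p,179).tolist() for p in((263,307),(373,307),(263,341),(372,341))])
g=cv2.cvtColor(d['img'],cv2.COLOR_RGB2GRAY);print(g[190:232,250:300].mean(1).round().astype(int).tolist())
E
python3 jog.py '[{"pos": [0,0,15]},{"pos": [0,0,20]},{"pos": [0,0,20]},{"pos": [0,0,20]},{"pos": [0,0,10]}]'
python3 jog.py '[{},{}]'
```

```text
[[34.8, -60.2, 75.3], [34.8, 64.4, 75.3], [45.0, -59.3, 75.3], [45.0, 62.2, 75.3]] [[-12.2, -33.7, 145.3], [-12.2, 36.9, 145.3], [80.0, -81.3, 145.3], [80.1, 84.4, 145.3], [-27.9, -81.8, 145.3], [-27.9, 86.8, 145.4]]
[[15.3, -21.3, -18.7], [15.3, 25.1, -18.7], [-1.3, -22.1, -18.7], [-1.4, 25.5, -18.7]]
[194, 194, 192, 190, 185, 171, 153, 151, 152, 153, 154, 155, 155, 155, 155, 154, 155, 159, 156, 154, 154, 154, 154, 166, 181, 185, 185, 185, 185, 185, 185, 185, 185, 183, 185, 197, 199, 199, 198, 198, 197, 197]
t: 8.12
ee_pos: [595.4, -43.0, 73.4]
orientation: [-3.133, 0.237, 0.005]
ft_force: [-0.5, -0.3, -0.3]
width: 49.5
grasp_force: 30.0
t: 8.28
ee_pos: [596.6, -43.1, 75.5]
orientation: [-3.133, 0.238, 0.001]
ft_force: [1.0, -0.0, -0.2]
width: 49.8
grasp_force: 30.0
```

```bash
python3 jog.py '[{"pos": [0,0,4]},{"pos": [0,0,3]},{"pos": [0,0,2]},{},{}]'
python3 jog.py '[{"pos": [3,0,0]},{"pos": [3,0,0]},{"pos": [2,0,0]},{},{}]'
```

```text
t: 8.7
ee_pos: [596.8, -43.1, 66.9]
orientation: [3.132, -0.239, 0.001]
ft_force: [0.6, 0.2, -0.9]
width: 49.9
grasp_force: 30.0
t: 9.12
ee_pos: [604.8, -44.3, 66.7]
orientation: [3.132, -0.239, 0.0]
ft_force: [-0.1, -0.4, -0.7]
width: 49.9
grasp_force: 30.0
```

```bash
python3 jog.py '[{"pos": [2,0,0]},{},{}]'
python3 jog.py '[{"pos": [2,0,0]},{},{}]'
python3 jog.py '[{"pos": [1,0,0]},{},{}]'
python3 - <<'E'
from h import *
from workcell import ctrl
ds=[ctrl.get_image(n) for n in('wrist','side')]
cv2.imwrite('pics/p1.png',np.hstack([cv2.resize(ds[0]['img'][150:370,200:430],(418,400)),cv2.resize(ds[1]['img'][220:310,260:346],(382,400),interpolation=2)])[:,:,::-1])
E
```

```text
t: 9.37
ee_pos: [606.6, -44.6, 66.6]
orientation: [-3.132, 0.239, -0.0]
ft_force: [0.1, -0.4, -1.1]
width: 49.9
grasp_force: 30.0
t: 9.62
ee_pos: [607.9, -44.8, 66.5]
orientation: [-3.132, 0.239, 0.002]
ft_force: [-2.2, 0.2, 1.4]
width: 50.3
grasp_force: 30.0
t: 9.87
ee_pos: [608.0, -44.8, 66.4]
orientation: [-3.132, 0.239, 0.005]
ft_force: [-6.5, 1.8, 3.2]
width: 49.6
grasp_force: 30.0
```

View pics/p1.png

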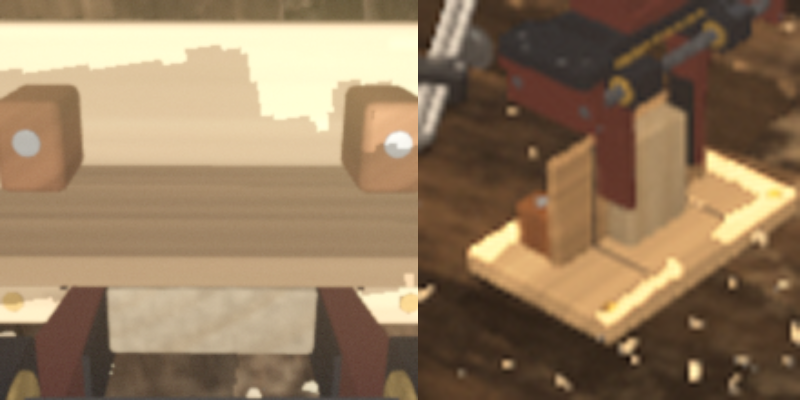

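Block is flat against the upright (force 6.5 N against it, gap closed in both views) and centred between the lines. Releasing.

```bash
python3 jog.py '[{"pos": [-1,0,0.5]},{}]'
python3 jog.py '[{},{},{},{},{}]' 88
python3 snap.py w_p2
python3 jog.py '[{"pos": [0,0,-8]},{"pos": [0,0,-20]},{"pos": [0,0,-35]},{"pos": [0,0,-40]},{"pos": [0,0,-40]}]'
python3 jog.py '[{"pos": [0,0,-40]},{"pos": [0,0,-20]},{},{}]'
python3 snap.py w_p3
python3 - <<'E'
from h import *
from workcell import ctrl
o=ctrl.get_obs();R=Ro.from_rotvec(o['orientation'])
print(o['ee_pos'],o['qpos'].round(3),R.inv().apply(np.array([469,-301,270])-o['ee_pos']).round(1),delta(o,[469,-301,260],-1.499))
cv2.imwrite('pics/p3.png',np.vstack([cv2.imread('pics/w_p2.png')[180:380,170:470],cv2.imread('pics/w_p3.png')[200:400,170:470]]))
E
```

```text
t: 10.13
ee_pos: [608.0, -44.7, 66.0]
orientation: [-3.132, 0.239, 0.002]
ft_force: [-3.0, 1.3, 1.4]
width: 49.3
grasp_force: 30.0
t: 10.55
ee_pos: [608.9, -45.0, 66.2]
orientation: [3.132, -0.239, 0.001]
ft_force: [0.3, 0.2, -0.9]
width: 80.1
grasp_force: 0.0
t: 11.02
ee_pos: [608.0, -44.8, 210.8]
orientation: [-3.132, 0.239, 0.002]
ft_force: [1.0, 0.3, 0.7]
width: 87.8
grasp_force: 0.0
t: 11.35
ee_pos: [609.1, -44.9, 271.0]
orientation: [3.132, -0.239, 0.005]
ft_force: [0.0, 0.7, 0.5]
width: 87.8
grasp_force: 0.0
[608.12377721 -44.86526496 269.19529285] [-0.093  0.369  1.639 -0.     1.133  1.63 ] [-98.7 274.3  -0.8] (array([-98.7, 274.3,   9.2]), array([ 0.00e+00, -2.00e-04, -2.24e-01]))
```

View pics/p3.png

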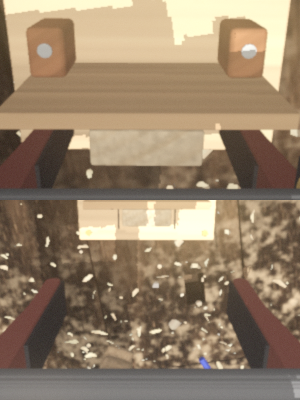

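Views: block stands square and flush behind the upright's front edge, centred between the lines, with the fingers clear of it. Picture quota is now used; from here I work with numbers. Next, the clamp.

```bash
python3 jog.py '[{"r": [0,0,-0.114]},{"r": [0,0,-0.114]},{"pos": [-22,35,0]},{"pos": [-22,35,0]},{"pos": [-22,35,0]}]'
python3 jog.py '[{"pos": [-22,35,0]},{"pos": [-22,35,0]},{"pos": [-22,35,0]},{"pos": [-22,35,0]},{}]'
python3 jog.py '[{},{}]'
python3 snap.py w_c2
python3 - <<'E'
from h import *
from workcell import ctrl
o=ctrl.get_obs();print(delta(o,[472.1,-301.1,148],-1.495))
d=pickle.load(open('w_c2.pkl','rb'));R=Ro.from_rotvec(o['orientation'])
exp=[proj(d,[471,-278.2,148]),proj(d,[474,-324.2,148])];print(np.round(exp,0).tolist())
m=(d['img'].max(2)<75).astype(np.uint8)
n,l,st,c=cv2.connectedComponentsWithStats(m)
for i in range(1,n):
    if st[i,4]>150:print(st[i].tolist(),c[i].round(1),ray(d,c[i],148).round(1))
ims=pickle.load(open('ims0.pkl','rb'));print('bottle',ray(ims['top'],(446,245),5).round(),'owl',ray(ims['top'],(296,325),40).round())
E
```

```text
t: 11.82
ee_pos: [548.8, -154.8, 266.7]
orientation: [-3.138, -0.122, 0.006]
ft_force: [0.2, 0.0, -0.2]
width: 87.9
grasp_force: 0.0
t: 12.23
ee_pos: [469.6, -305.4, 267.0]
orientation: [-3.139, -0.111, 0.006]
ft_force: [-1.1, -0.2, -1.0]
width: 88.0
grasp_force: 0.0
t: 12.4
ee_pos: [472.9, -300.3, 267.6]
orientation: [-3.137, -0.117, 0.003]
ft_force: [-0.5, 0.5, -0.2]
width: 87.8
grasp_force: 0.0
(array([ -1.2,   1.4, 119.9]), array([-0.0017,  0.0017,  0.0004]))
[[288.0, 241.0], [344.0, 241.0]]
[200, 0, 84, 86, 4708] [238.4  34.1] [ 618.8 -236.4  148. ]
[364, 0, 111, 108, 4933] [420.1  31.5] [ 629.8 -361.6  148. ]
[284, 50, 68, 39, 1107] [315.6  66.9] [ 602.4 -291.2  148. ]
[230, 103, 22, 28, 264] [241.6 118.2] [ 564.  -238.9  148. ]
[2, 121, 47, 49, 514] [ 24.8 144.6] [532.8 -74.3 148. ]
[214, 125, 87, 106, 3628] [256.7 173.4] [ 524.3 -250.9  148. ]
[399, 134, 16, 30, 223] [406.1 149.9] [ 550.6 -364.5  148. ]
[413, 138, 39, 43, 672] [434.4 158.4] [ 546.  -387.2  148. ]
[0, 140, 640, 340, 65563] [272.3 373.5] [ 336.6 -269.6  148. ]
[0, 159, 37, 35, 430] [ 15.7 176.1] [508.  -62.5 148. ]
[373, 170, 56, 70, 1472] [397.5 206. ] [ 506.9 -364.4  148. ]
[42, 177, 26, 32, 224] [ 51.3 195.4] [494.6 -87.8 148. ]
[354, 192, 20, 52, 442] [363.4 218.8] [ 494.3 -338.3  148. ]
[415, 208, 23, 21, 157] [427.4 217.7] [ 499.1 -390.1  148. ]
[335, 225, 20, 38, 611] [343.8 242.1] [ 473.2 -324.5  148. ]
[355, 248, 51, 25, 454] [377.8 260.3] [ 459.3 -354.9  148. ]
[398, 255, 31, 24, 296] [415.8 267.7] [ 455.  -388.1  148. ]
[67, 266, 18, 19, 166] [ 74.7 273.6] [427.4 -96.4 148. ]
[80, 279, 21, 13, 156] [ 90.8 284.9] [ 417.6 -108.9  148. ]
[167, 287, 27, 28, 210] [180.1 302.5] [ 406.2 -185.5  148. ]
[248, 288, 23, 28, 250] [259.6 302.7] [ 411.3 -255.8  148. ]
[309, 316, 26, 21, 176] [320.9 322.6] [ 395.4 -311.5  148. ]
bottle [ 590. -366.    5.] owl [386.  44.  40.]
```

```bash
python3 jog.py '[{"pos": [-1,1,30]},{"pos": [0,0,30]},{"pos": [0,0,25]},{"pos": [0,0,18]},{"pos": [0,0,10]}]'
python3 jog.py '[{"pos": [0,0,5]},{},{}]'
python3 jog.py '[{},{},{},{},{}]' 20
python3 jog.py '[{},{},{},{},{}]'
python3 jog.py '[{},{},{},{},{}]'
```

```text
t: 12.87
ee_pos: [472.1, -299.4, 153.3]
orientation: [-3.136, -0.123, 0.005]
ft_force: [0.1, -0.5, -0.4]
width: 88.0
grasp_force: 0.0
t: 13.12
ee_pos: [473.4, -301.7, 151.7]
orientation: [3.139, 0.121, 0.001]
ft_force: [-0.8, 0.3, -0.2]
width: 87.7
grasp_force: 0.0
t: 13.53
ee_pos: [472.7, -302.0, 151.5]
orientation: [3.139, 0.119, 0.001]
ft_force: [0.2, 0.2, -1.5]
width: 58.0
grasp_force: 6.5
t: 13.95
ee_pos: [474.1, -303.1, 153.1]
orientation: [3.137, 0.119, 0.005]
ft_force: [-1.3, 0.5, 12.1]
width: 26.4
grasp_force: 30.0
t: 14.37
ee_pos: [474.0, -303.1, 153.1]
orientation: [3.137, 0.119, 0.005]
ft_force: [-0.6, -0.5, 11.6]
width: 26.0
grasp_force: 30.0
```

```bash
python3 jog.py '[{"pos": [0,0,-5]},{"pos": [0,0,-10]},{"pos": [0,0,-15]},{"pos": [0,0,-20]},{"pos": [0,0,-25]}]'
python3 jog.py '[{"pos": [0,0,-25]},{"pos": [0,0,-25]},{"pos": [0,0,-20]},{},{}]'
python3 - <<'E'
from h import *
from workcell import ctrl
o=ctrl.get_obs();s=ctrl.get_image('side');pickle.dump(s,open('s_c.pkl','wb'));w=ctrl.get_image('wrist');pickle.dump(w,open('w_c3.pkl','wb'))
print(o['ee_pos'],o['width'])
hsv=cv2.cvtColor(s['img'],cv2.COLOR_RGB2HSV);m=cv2.inRange(hsv,(5,200,120),(18,255,255))
n,l,st,c=cv2.connectedComponentsWithStats(m)
for i in range(1,n):
    if st[i,4]>15:print(st[i].tolist(),c[i])
p=o['ee_pos'];
for k in(0,-2,2,-10,-60,-97):print(k,proj(s,p+[0,0,k]).round(1))
# orange in wrist
hsv=cv2.cvtColor(w['img'],cv2.COLOR_RGB2HSV);m=cv2.inRange(hsv,(5,180,120),(18,255,255))
n,l,st,c=cv2.connectedComponentsWithStats(m)
for i in range(1,n):
    if st[i,4]>40:print('w',st[i].tolist(),c[i])
for k in(0,-20,-58,-97):print(k,proj(w,p+[0,0,k]).round(1))
E
```

```text
t: 14.78
ee_pos: [471.6, -301.3, 226.0]
orientation: [-3.137, -0.119, 0.004]
ft_force: [0.8, 0.5, -1.2]
width: 26.4
grasp_force: 30.0
t: 15.2
ee_pos: [472.8, -302.1, 297.1]
orientation: [3.138, 0.119, 0.003]
ft_force: [-0.2, 0.5, -1.9]
width: 26.7
grasp_force: 30.0
[ 472.84472963 -302.05384776  297.07699146] 26.704107226129427
[401, 154, 13, 32, 179] [407.05027933 169.42458101]
0 [410.5 146.2]
-2 [410.4 146.9]
2 [410.5 145.4]
-10 [410.1 149.8]
-60 [408.7 167.8]
-97 [407.6 180.7]
0 [314.6 315.9]
-20 [314.7 296.6]
-58 [314.9 269.4]
-97 [315.1 249.5]
```

Run:
```python
from h import *
s=pickle.load(open('s_c.pkl','rb'));p=np.array([472.8,-302,297.1])
for off in((-2,13,-1),(2,-13,-1),(-2,26,-96),(2,-26,-96),(0,0,-59)):print(off,proj(s,p+off).round(1))
im=s['img'][140:196,396:420]
h=cv2.cvtColor(s['img'],cv2.COLOR_RGB2HSV)[140:200,394:420]
ch=lambda v:'#' if (5<=v[0]<=18 and v[1]>170 and v[2]>90) else ('.' if v[2]>60 else 'k')
for i,r in enumerate(h):print(140+i,''.join(ch(v) for v in r))
```

```text
(-2, 13, -1) [409.1 148.4]
(2, -13, -1) [411.8 144.7]
(-2, 26, -96) [404.2 184.3]
(2, -26, -96) [411.  176.6]
(0, 0, -59) [408.7 167.5]
140 .....................k....
141 .....................k....
142 .....................k....
143 ....................k.....
144 ....................k.....
145 ....................k.....
146 ....................kk....
147 ....................kkk...
148 ....................kkk...
149 ....................kkk...
150 ....................kk....
151 ...................kk.....
152 ..........................
153 ..................##......
154 ..................##......
155 .............##...##......
156 .............#######......
157 ............########......
158 ............########......
159 ............########......
160 ............########......
161 ...........#########......
162 ............#######.......
163 ............#######.......
164 ............#######.......
165 ............#######.......
166 ...........########.......
167 ...........######.........
168 ...........######.........
169 ...........######.........
170 ..........#######.........
171
[... 195 characters left out ...]
#######.####......
178 ........#######...........
179 ........#######kkk.kk.....
180 ........######.kkkkkk.....
181 ........######.....kk.....
182 ........#####.............
183 .......######.............
184 .......######.............
185 .......######.............
186 ......kk..................
187 ......kkkkkk.k............
188 ..........kkkk............
189 ..........................
190 ..........................
191 ..........................
192 ..........................
193 ..........................
194 ..........................
195 ..........................
196 ..........................
197 ..........................
198 ..........................
199 ..........................
```

```bash
python3 jog.py '[{"r": [0,0,-0.06]},{"r": [0,0,-0.1]},{"r": [0,0,-0.11]},{"r": [0,0,-0.11]},{"r": [0,0,-0.11]}]'
python3 jog.py '[{"r": [0,0,-0.11]},{"r": [0,0,-0.11]},{"r": [0,0,-0.11]},{"r": [0,0,-0.11]},{"r": [0,0,-0.11]}]'
python3 jog.py '[{"r": [0,0,-0.11]},{"r": [0,0,-0.11]},{"r": [0,0,-0.083]},{},{}]'
python3 - <<'E'
from h import *
from workcell import ctrl
o=ctrl.get_obs();print(o['qpos'].round(2),delta(o,[616.6,-46.2,290],-0.152))
E
```

```text
t: 15.72
ee_pos: [471.8, -301.3, 294.0]
orientation: [-3.012, -0.884, 0.004]
ft_force: [-0.9, 0.8, -1.0]
width: 26.4
grasp_force: 30.0
t: 16.13
ee_pos: [471.8, -301.4, 294.0]
orientation: [-2.658, -1.669, 0.002]
ft_force: [0.8, -0.2, -1.0]
width: 26.0
grasp_force: 30.0
t: 16.55
ee_pos: [472.0, -301.5, 294.6]
orientation: [-2.384, -2.041, 0.001]
ft_force: [0.2, -0.8, -1.3]
width: 26.0
grasp_force: 30.0
[-0.59  0.27  1.72  0.    1.15 -0.44] (array([274.5, 103.6,   4.7]), array([-0.0025, -0.0012, -0.0027]))
```

```bash
python3 jog.py '[{"pos": [15,6,0]},{"pos": [28,10,0]},{"pos": [32,12,0]},{"pos": [32,12,0]},{"pos": [32,12,0]}]'
python3 jog.py '[{"pos": [32,12,0]},{"pos": [32,12,0]},{"pos": [32,12,0]},{"pos": [24,10,0]},{"pos": [12,5,0]}]'
python3 jog.py '[{"pos": [0,0,20]},{"pos": [0,0,30]},{"pos": [0,0,20]},{},{}]'
python3 - <<'E'
from h import *
from workcell import ctrl
o=ctrl.get_obs();print(o['ee_pos'],delta(o,[616.6,-46.2,170],-0.152))
for n in('wrist','side','top'):
    d=ctrl.get_image(n);pickle.dump(d,open(f'a_{n}.pkl','wb'))
s=pickle.load(open('a_side.pkl','rb'));p=o['ee_pos'];y=-.152
ux=np.array([np.cos(y),np.sin(y),0]);uy=np.array([-np.sin(y),np.cos(y),0])
for a in(-26,26):
    for b in(-11,11):print(a,b,proj(s,p+ux*a+uy*b+[0,0,-100]).round(1))
f=np.array([621.5,-47,85]);print('upright',[proj(s,f+ux*a+uy*b).round(1).tolist() for a,b in((0,65),(8,65),(-18,25),(-18,-25),(0,25))])
q=proj(s,p+[0,0,-70]).astype(int);print(q)
h=cv2.cvtColor(s['img'],cv2.COLOR_RGB2HSV)[q[1]-30:q[1]+30,q[0]-40:q[0]+40]
for i,r in enumerate(h):print(q[1]-30+i,''.join('#' if (4<=v[0]<=18 and v[1]>170 and v[2]>90) else 'k' if v[2]<60 else '+' if v[2]>150 else '.' for v in r))
print(q[0]-40)
E
```

```text
t: 16.97
ee_pos: [545.2, -171.1, 295.4]
orientation: [-2.387, -2.041, 0.001]
ft_force: [0.6, 0.0, -2.3]
width: 26.2
grasp_force: 30.0
t: 17.38
ee_pos: [616.4, -46.9, 295.3]
orientation: [-2.383, -2.045, 0.0]
ft_force: [0.8, -0.5, -1.2]
width: 26.3
grasp_force: 30.0
t: 17.8
ee_pos: [614.5, -50.1, 225.0]
orientation: [-2.384, -2.043, 0.004]
ft_force: [0.5, -0.2, -0.5]
width: 25.9
grasp_force: 30.0
[614.47745901 -50.10779868 225.00779647] (array([ 4.2,  1.7, 55. ]), array([-0.0033,  0.0003, -0.0016]))
-26 -11 [322.1 235. ]
-26 11 [316.3 238.5]
26 -11 [306.4 228.1]
26 11 [300.6 231.6]
upright [[291.1, 257.5], [288.7, 256.4], [307.3, 253.2], [320.4, 245.0], [301.9, 250.7]]
[311 222]
192 .................................kkkk.................................+.........
193 .................................kkkkk.........................................+
194 .................................kkkkk.......................................+++
195 .................................kkkkkkk.......................................+
196 .................................kkkkkkk.............................
[... 3990 characters left out ...]
...............+
244 .........++...........................+++++++++++++++.........................++
245 ..........+.........................+++++++++++++++++.........................++
246 ..................................+++++++++++++++++++.........................++
247 ................................+++++++++++++++++++++...................++++++++
248 ...............................+++++++++++++++++++++++..................++++++..
249 ..............................++++++++++++++++++++++++....................+++...
250 ...........................++++++++++++++++++++++++++...........................
251 ...........................++++++++++++++++++++++++++...........................
271
```

```bash
python3 jog.py '[{"pos": [4,1,0]},{},{}]'
python3 - <<'E'
from h import *
from workcell import ctrl
print(delta(ctrl.get_obs(),[616.6,-46.2,170],-0.152))
E
```

```text
t: 18.2
ee_pos: [617.5, -45.7, 227.1]
orientation: [2.383, 2.046, 0.002]
ft_force: [-0.8, -0.2, -1.4]
width: 26.3
grasp_force: 30.0
(array([-0.6, -0.9, 57.1]), array([ 0.0016, -0.0001,  0.0001]))
```

```bash
python3 jog.py '[{"pos": [0,-1,8]},{"pos": [0,0,8]},{"pos": [0,0,8]},{}]'
python3 jog.py '[{"pos": [0,0,8]},{"pos": [0,0,8]},{"pos": [0,0,8]},{}]'
python3 jog.py '[{"pos": [0,0,5]},{"pos": [0,0,4]},{},{}]'
```

```text
t: 18.53
ee_pos: [614.6, -45.6, 199.6]
orientation: [-2.382, -2.045, 0.004]
ft_force: [-1.2, 0.0, -0.9]
width: 25.9
grasp_force: 30.0
t: 18.87
ee_pos: [614.9, -45.6, 176.0]
orientation: [-2.382, -2.045, 0.003]
ft_force: [0.0, 0.6, -2.2]
width: 26.3
grasp_force: 30.0
t: 19.2
ee_pos: [616.0, -45.7, 169.0]
orientation: [-2.384, -2.046, 0.0]
ft_force: [0.1, -0.8, -1.1]
width: 26.1
grasp_force: 30.0
```

```bash
python3 jog.py '[{},{},{},{}]' 40
python3 jog.py '[{},{},{},{}]' 50
python3 jog.py '[{},{},{},{},{}]' 88
python3 - <<'E'
from h import *
from workcell import ctrl
d=ctrl.get_image('side');pickle.dump(d,open('r_side.pkl','wb'));s=d;q=(311,235)
h=cv2.cvtColor(s['img'],cv2.COLOR_RGB2HSV)[q[1]-30:q[1]+50,q[0]-40:q[0]+40]
for i,r in enumerate(h):print(q[1]-30+i,''.join('#' if (4<=v[0]<=18 and v[1]>170 and v[2]>90) else 'k' if v[2]<60 else '+' if v[2]>150 else '.' for v in r))
E
```

```text
t: 19.53
ee_pos: [616.2, -45.7, 169.4]
orientation: [2.383, 2.046, 0.0]
ft_force: [-0.9, -0.9, -1.6]
width: 39.8
grasp_force: 7.2
t: 19.87
ee_pos: [616.5, -45.8, 169.3]
orientation: [2.383, 2.046, 0.001]
ft_force: [1.4, -1.6, -1.7]
width: 49.7
grasp_force: 5.9
t: 20.28
ee_pos: [616.0, -45.7, 169.2]
orientation: [-2.384, -2.046, 0.0]
ft_force: [-0.7, 0.7, 0.3]
width: 80.0
grasp_force: 0.0
205 ........kk..............kkkk....+++............kkk..............................
206 ......kkkk..............kkkkk..+++++++............k.............................
207 ++.++.kkk...............kkkkk..+++++++..........................................
208 +++++.kkk...............kkkkk....+++++..........................................
209 +++++.kk................kkkkk...................................................
210 +++++...................kkkkk...........kkk.....................................
211 ++++....................kkkkk.............kkkk..................................
212 ++++....................kkkkk..............kkkkk................................
213 ++++....................k
[... 5390 characters left out ...]
++..................
277 +++++++++++++++++++++++++++++++++++++++++++++++++++++++++++++...................
278 +++++++++++++++++++++++++++++++++++++++++++++++++++++++++++................++...
279 ++++++++++++++++++++++++++++++++++++++++++++++++++++++++++.................+....
280 .+++++++++++++++++++++++++++++++++++++++++++++++++++++++........................
281 ..+++++++++++++++++++++++++++++++++++++++++++++++++++++.........................
282 ....+++++++++++++++++++++++++++++++++++++++++++++++++......+....................
283 ......++++++++++++++++++++++++++++++++++++++++++++++.......++.........+++.......
284 .......++++++++++++++++++++++++++++++++++++++++++++........+..........+++.......
```

The clamp is seated: front jaw pad lies on the block's face (col ~316, row 256), back jaw behind the upright. Retreating.

```bash
python3 jog.py '[{},{"pos": [0,0,-4]},{"pos": [0,0,-10]},{"pos": [0,0,-20]},{"pos": [0,0,-30]}]'
python3 jog.py '[{"pos": [0,0,-40]},{"pos": [0,0,-40]},{},{},{}]'
python3 - <<'E'
from h import *
from workcell import ctrl
s=ctrl.get_image('side');y=-.152
ux=np.array([np.cos(y),np.sin(y),0]);uy=np.array([-np.sin(y),np.cos(y),0]);f=np.array([621.5,-47,0])
m=cv2.inRange(cv2.cvtColor(s['img'],cv2.COLOR_RGB2HSV),(4,170,90),(18,255,255))
ys,xs=np.nonzero(m[200:265,290:340]);print('orange',xs.min()+290,xs.max()+290,ys.min()+200,ys.max()+200)
for n,P in(('pivot106',(-5,0,106)),('rollF',(-28,0,159)),('rollB',(18,0,159)),('jawF',(-24,0,62)),('blkcorner',(-18,25,85)),('blkfoot',(-18,25,15)),('blkfar',(-18,-25,85))):
    print(n,proj(s,f+ux*P[0]+uy*P[1]+[0,0,P[2]]).round(1))
h=cv2.cvtColor(s['img'],cv2.COLOR_RGB2HSV)[200:262,285:335]
for i,r in enumerate(h):print(200+i,''.join('#' if (4<=v[0]<=18 and v[1]>170 and v[2]>90) else 'k' if v[2]<60 else '+' if v[2]>150 else '.' for v in r))
E
```

```text
t: 20.75
ee_pos: [614.6, -45.6, 232.3]
orientation: [-2.381, -2.044, 0.005]
ft_force: [0.7, -0.9, -0.1]
width: 87.9
grasp_force: 0.0
t: 21.17
ee_pos: [615.7, -45.7, 313.5]
orientation: [2.383, 2.046, 0.0]
ft_force: [0.5, 0.3, 0.0]
width: 88.0
grasp_force: 0.0
orange 301 319 220 256
pivot106 [309.9 240.2]
rollF [316.6 224.9]
rollB [302.6 218.9]
jawF [315.8 257.5]
blkcorner [307.3 253.2]
blkfoot [307.9 276.2]
blkfar [320.4 245. ]
200 ..................................................
201 ..................................................
202 ..................................................
203 ..................................................
204 ..................................................
205 ..................+++.............................
206 .................+++++++..........................
207 .................+++++++..........................
208 ..................++++++..........................
209 ..................................................
210 ...........................k......................
211 ............................k.k...................
212 ....
[... 2041 characters left out ...]
......++++++++++++++####++++++..........
250 .............+++++++++++++++++#####+++++..........
251 .............+++++++++++++++++####+++++...........
252 ...........+++++++++++++++++++#####+++++..........
253 +........+++++.+++++++++++++++#####.+++++.........
254 ++......++++++.+++++++++++++.+####..+++++++.......
255 .....+++++++++.++++++++++++..####...++++++++++....
256 ....++++++++++.++++++++++++...#....+++++++++++++.+
257 ....++++++++++.++++++++++++.......++++++++++++++++
258 ....++++++++++.++++++++++++.....++++++++++++++++++
259 ....++++++++++.+++++++++++++...+++++++++++++++++++
260 ....++++++++++.+++++++++++++++++++++++++++++++++++
261 ....++++++++++..++++++++++++++++++++++++++++++++++
```

```bash
python3 -c "
from workcell import ctrl
print(ctrl.close_job())"
```

```text
the job is handed in; nothing more can be done
None
```

I stood the block against the jig's upright between the pencil lines, clipped the clamp handles-up over both top edges, and handed the job in at about 21 s. The final side view matched the expected clamp position to within about a pixel or two, but the hand-in gave no verdict and I had no force reading of the pinch.

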